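# Put the pricking irons back on the tool rest

### The job

Put the red and the blue pricking iron from the green mat away on the tool rest: lay one in each of the two empty outer lanes, flat across the middle of both orange bars and straight along the lane, with its toothed tip towards the brass strip like the black iron already there. Set them down gently, not dropped, and leave the black iron and everything else on the bench undisturbed.

Things in the scene. Friction and masses are not known exactly. Their poses are not given: they have to be found in the camera images.
- rack: fixed tool rest: dark brown board 190 (x) x 260 (y) x 12 mm, origin at centre of underside. Two orange bars along y at x = -45 and +45 mm, 20 mm wide, tops 34 mm above the origin; on them pale ridges 6 mm thick, 8 mm high at y = -120, -40, 40, 120 mm bound three lanes along x, 74 mm wide, centred at y = -80, 0, 80 mm. Flat brass strip on the board along its +x edge: the end where tips point.
- red_iron: leather pricking iron, red grip, lying on the green mat: steel bar 140 mm long, 14 x 14 mm section, x towards the toothed tip, z up, origin at the middle of its underside (centre of mass near). Grip covers x = -30 to 30 mm; toothed blade, x = 35 to 70 mm, is 26 mm wide (y), 9 mm high. About 150 g.
- red_iron_tip (a point): the toothed end of the red iron, on its underside, 70 mm along x from its origin
- red_iron_butt (a point): the plain end of the red iron, on its underside, 70 mm against x from its origin
- blue_iron: leather pricking iron, blue grip, lying on the green mat: steel bar 140 mm long, 14 x 14 mm section, x towards the toothed tip, z up, origin at the middle of its underside (centre of mass near). Grip covers x = -30 to 30 mm; toothed blade, x = 35 to 70 mm, is 26 mm wide (y), 9 mm high. About 150 g.
- blue_iron_tip (a point): the toothed end of the blue iron, on its underside, 70 mm along x from its origin
- blue_iron_butt (a point): the plain end of the blue iron, on its underside, 70 mm against x from its origin
- black_iron: leather pricking iron, black grip, already lying in the middle lane of the tool rest, its tip to the brass strip: steel bar 140 mm long, 14 x 14 mm section, x towards the toothed tip, z up, origin at the middle of its underside (centre of mass near). Grip covers x = -30 to 30 mm; toothed blade, x = 35 to 70 mm, is 26 mm wide (y), 9 mm high. About 150 g.
- black_iron_tip (a point): the toothed end of the black iron, on its underside, 70 mm along x from its origin
- black_iron_butt (a point): the plain end of the black iron, on its underside, 70 mm against x from its origin
- mat: green cutting mat, fixed, 340 x 340 mm, 4 mm thick; origin at the centre of its underside, on the table
- mallet: maker's mallet lying down along its x: pale wooden head 110 mm long, 70 mm diameter, darker handle 140 mm; 70 mm high; origin at its underside, where the head meets the handle
- glue: white glue bottle with yellow cap, diameter 56 mm, 110 mm high; origin at the centre of its foot
- spool: orange thread spool standing up, diameter 52 mm, 50 mm high; origin at the centre of its foot
- weight: round brass weight, diameter 60 mm, 38 mm high; origin at the centre of its foot
- jar: amber jar with steel lid, diameter 76 mm, 90 mm high; origin at the centre of its foot
- wax: yellow block of wax 60 x 40 x 25 mm; origin at the centre of its underside
There are look-alikes about, which are no part of the job. Leave any pink or purple look-alike of the red_iron alone.

How it is judged:
At the end, for the whole second after the job is handed in: Red and blue irons lie at rest, one in each outer lane (either one in either), all within the lane, flat on both bars (within 5 mm, 0.1 rad), centred across them within 25 mm, along the lane within 0.2 rad, tips to the brass strip; the black iron moved under 20 mm (x of red_iron in the frame of rack between -0.025 and 0.025 m and angle between the x axis of each of red_iron, blue_iron and the x axis of rack, either way round below 0.2 rad and x of each of red_iron_tip, blue_iron_tip in the frame of rack above 0.035 m and x of each of red_iron_butt, blue_iron_butt in the frame of rack below -0.035 m and angle between each of red_iron, blue_iron's own z axis and vertical below 0.1 rad and z of each of red_iron_tip, red_iron_butt, blue_iron_tip, blue_iron_butt in the frame of rack below 0.039 m and z of each of red_iron, blue_iron in the frame of rack above 0.03 m and linear speed of each of red_iron, blue_iron below 0.02 m/s and angular speed of each of red_iron, blue_iron below 0.2 rad/s and x of blue_iron in the frame of rack between -0.025 and 0.025 m and (((y of red_iron in the frame of rack between 0.043 and 0.117 m and y of red_iron_tip in the frame of rack between 0.043 and 0.117 m and y of red_iron_butt in the frame of rack between 0.043 and 0.117 m) and (y of blue_iron in the frame of rack between -0.117 and -0.043 m and y of blue_iron_tip in the frame of rack between -0.117 and -0.043 m and y of blue_iron_butt in the frame of rack between -0.117 and -0.043 m)) or ((y of red_iron in the frame of rack between -0.117 and -0.043 m and y of red_iron_tip in the frame of rack between -0.117 and -0.043 m and y of red_iron_butt in the frame of rack between -0.117 and -0.043 m) and (y of blue_iron in the frame of rack between 0.043 and 0.117 m and y of blue_iron_tip in the frame of rack between 0.043 and 0.117 m and y of blue_iron_butt in the frame of rack between 0.043 and 0.117 m))) and distance of each of black_iron_tip, black_iron_butt from where it was at the start of the episode below 0.02 m); the robot touches nothing.
It fails at once if another thing on the bench was shifted by more than 40 mm (distance of any of mallet, glue, spool, weight, jar, wax from where it was at the start of the episode above 0.04 m).
It fails at once if the black iron was shifted by more than 20 mm (distance of any of black_iron_tip, black_iron_butt from where it was at the start of the episode above 0.02 m).
It fails at once if the red iron was dropped or thrown onto the tool rest (faster than 0.6 m/s just above it) (horizontal distance between red_iron and rack below 0.13 m and height (world z) of red_iron below 0.07 m and linear speed of red_iron above 0.6 m/s).
It fails at once if the blue iron was dropped or thrown onto the tool rest (faster than 0.6 m/s just above it) (horizontal distance between blue_iron and rack below 0.13 m and height (world z) of blue_iron below 0.07 m and linear speed of blue_iron above 0.6 m/s).
It also fails if it takes over 64 s, if anything falls off the work surface, if the arm or the gripper's body presses on something with over 40 N, if the wrist force passes 120 N, or if a joint passes its speed limit or range.

### The arm

A 6-joint arm with a two-finger parallel gripper is mounted at the origin on the work surface. World frame = base frame: x ahead of the robot, y to its left, z up, the work surface at z = 0. Lengths are in m, angles in rad, forces in N, time in s.
With the tool pointing down it reaches from about 0.2 to 0.875 m from the base axis. Payload 3.4 kg.
Tool frame: the origin (TCP) lies between the finger pads; the fingertips stand 25 mm ahead of it and the grasp point (between the pads) lies 6 mm ahead of it (r.nose_length is the z of the fingertips in the tool frame, in m); z points along the fingers, y is the line along which they close (so a half turn about z gives the same grasp; the last joint's range is limited). The gripper opens to 94 mm and grips with 3 to 60 N. Pads are 16 mm wide; open, the fingers measure 119 mm over their backs; the gripper's body (75 mm by 177 mm) begins 78 mm behind the grasp point.
Start: joints at [-1.362, 0.276, 1.505, -0, 1.361, -0.121], TCP at [0.186, -0.544, 0.23] pointing down, gripper open.
Joint ranges: [-2.89, 2.89], [-0.75, 2.08], [0.22, 2.7], [-1.18, 4.32], [0.11, 2.71], [-2.7, 2.7]. Speed limits (rad/s): [2.57, 2.57, 3.14, 3.14, 3.14, 3.14].

### API

Orientations are given as a unit quaternion [w, x, y, z].
In Python, from plant import r, gripper_to, inverse_kinematics, vision, models, telemetry gives the robot as it stands. Calls block until the motion is done:
- r.move_to(position, orientation): joint-space move of the TCP to a pose.
- r.move_l(position, rot=None, vel=0.15, guard=None): straight line of the TCP; rot=None keeps the orientation; vel is the mean speed in m/s. With guard (N) it stops when the force on the tool has changed by that much, and returns True; else False.
- r.movej(angles): joint-space move.
- gripper_to(opening, f_grip=None): finger opening in m; f_grip is the grip in N (None keeps the last); returns when the fingers have stopped.
- r.hold(seconds).
- inverse_kinematics(position, orientation): joint angles nearest the present ones, or None.
- vision.snapshot(name): name is "scene" or "top" or "wrist"; returns the picture (384x512x3 uint8, red, green, blue); there is no depth.
- vision.get_calibration(name): a dict with "fx", "fy", "cx", "cy" (pixels), "position" and "orientation" of the camera in the world. Camera axes: x right, y down, z forward; pixel columns grow to the right and rows downward; lengths in m; the calibration is good to about 2 mm. A picture is of the moment at which its call begins: read the wrist's pose just before it. get_calibration takes no time and is no camera call; for the wrist camera it gives the pose at the moment of the call.
A pose or a line that the arm cannot do raises r.PlanningError and nothing moves.
- r.sign_off(): hands the job in; it is judged then, once.
Trained networks look in the newest picture that a camera, given by its name, has taken for a name from the list of things; names that differ only in an ending like _2 or _b are one class to them, and where a whole thing is asked for, a point or a joint stands for the part that bears it (a point fixed in the world has none). Each returns a list of dicts, best first, with "score" (0 to 1); they miss things now and then, are a little off and sometimes report something else, mostly with a low value. They report only what shows in the picture. A call takes as long as a camera call. They do not tell look-alikes from the thing itself.
- models.boxes_of(thing, camera): "at" ([x, y, z] in m, in world coordinates, good to about 4 mm: the middle of the surface that is visible of it).
- models.regions_of(thing, camera): "pixels" (384x512 bool, what is visible of it).
- models.mark_of(thing, camera): "at" ([x, y, z] in m, in world coordinates, good to about 4 mm: a listed point, or the origin of a listed thing).
Readings, each from a call of its own:
- telemetry.current_t(): time.
- telemetry.current_joints(): joint angles.
- telemetry.current_dq(): joint speeds.
- telemetry.current_joint_efforts(): joint torques, N m.
- telemetry.current_ee_pos(): TCP position.
- telemetry.current_tool_rot(): TCP orientation.
- telemetry.current_wrist_force(): force on the tool from outside, world axes, zero at the start.
- telemetry.current_torque(): the same for the moment, N m.
- telemetry.current_opening(): finger opening in m.
- telemetry.current_finger_force(): force on a finger pad.
Only numpy, scipy, OpenCV 4.12 (cv2) and the standard library are available. Lean on these libraries where they do the work, as an engineer would, in place of code of your own. Each camera call takes 0.05 s, during which the arm holds its last target. There are 200 camera calls.

## Working session

There is one attempt and no reset: what is moved stays moved. The work goes in short steps, each a Python script; the robot and the scene stay as the last script left them, time stands still between calls to the robot, and variables do not carry over. Pictures are saved under pics/ and viewed, at most 10 in all, crops included, and the job is handed in when it is done.

```bash
ls; mkdir -p pics
python3 - <<'E'
from plant import *
import cv2,numpy as np
for c in ("top","scene"):
    im=vision.snapshot(c); cv2.imwrite(f"pics/{c}0.png",cv2.resize(im[:,:,::-1],(800,600),interpolation=cv2.INTER_CUBIC) if c=="top" else im[:,:,::-1])
    print(c,vision.get_calibration(c))
for n in ["red_iron","red_iron_tip","red_iron_butt","blue_iron","blue_iron_tip","blue_iron_butt","black_iron","black_iron_tip","black_iron_butt","rack","mat","mallet","glue","spool","weight","jar","wax"]:
    print(n,[(np.round(d["at"],3).tolist(),round(d["score"],2)) for d in models.mark_of(n,"top")])
print(telemetry.current_t())
E
```

```text
pics
top {'fx': 393.17361858289314, 'fy': 393.17361858289314, 'cx': 257.8794897480692, 'cy': 190.08931545177788, 'position': array([0.41128947, 0.02945026, 1.21554476]), 'orientation': array([-0.04606358,  0.71480671, -0.69632581,  0.04538598])}
scene {'fx': 401.8703934198346, 'fy': 401.8703934198346, 'cx': 262.49123635143064, 'cy': 197.20230929715518, 'position': array([1.33975204, 0.4993222 , 1.07717379]), 'orientation': array([-0.17775729,  0.45322986,  0.81808782, -0.3061329 ])}
red_iron [([0.686, 0.517, -0.001], 0.76), ([0.638, 0.147, -0.001], 0.65), ([0.844, -0.13, -0.002], 0.62), ([0.55, -0.228, 0.036], 0.62), ([0.344, -0.09, 0.001], 0.52)]
red_iron_tip [([0.665, 0.579, -0.001], 0.82), ([0.322, -0.019, -0.003], 0.68), ([0.571, 0.142, 0.004], 0.63), ([0.915, -0.113, 0.002], 0.58)]
red_iron_butt [([0.716, 0.455, -0.002], 0.8), ([0.702, 0.146, 0.007], 0.73), ([0.776, -0.134, -0.002], 0.67), ([0.367, -0.158, 0.002], 0.59)]
blue_iron [([0.447, 0.193, 0.003], 0.76)]
blue_iron_tip [([0.382, 0.167, 0.005], 0.74)]
blue_iron_butt [([0.508, 0.228, 0.003], 0.81)]
black_iron [([0.553, -0.225, 0.035], 0.82), ([0.743, 0.237, 0.001], 0.39)]
black_iron_tip [([0.623, -0.238, 0.032], 0.71)]
black_iron_butt [([0.482, -0.22, 0.032], 0.66)]
rack [([0.558, -0.223, 0.0], 0.95)]
mat [([0.526, 0.22, -0.001], 0.81)]
mallet [([0.791, 0.017, 0.0], 0.86), ([0.621, -0.237, 0.034], 0.36)]
glue [([0.551, -0.23, 0.036], 0.7), ([0.569, -0.499, 0.002], 0.57), ([0.701, 0.144, 0.008], 0.28)]
spool [([0.315, 0.27, -0.002], 0.51)]
weight [([0.379, 0.524, 0.006], 0.91), ([0.499, 0.503, -0.0], 0.26)]
jar [([0.5, 0.5, 0.001], 0.65)]
wax [([0.742, 0.238, 0.0], 0.62), ([0.555, -0.222, 0.003], 0.57), ([0.444, 0.194, 0.003], 0.47)]
0.95
```

View pics/top0.png

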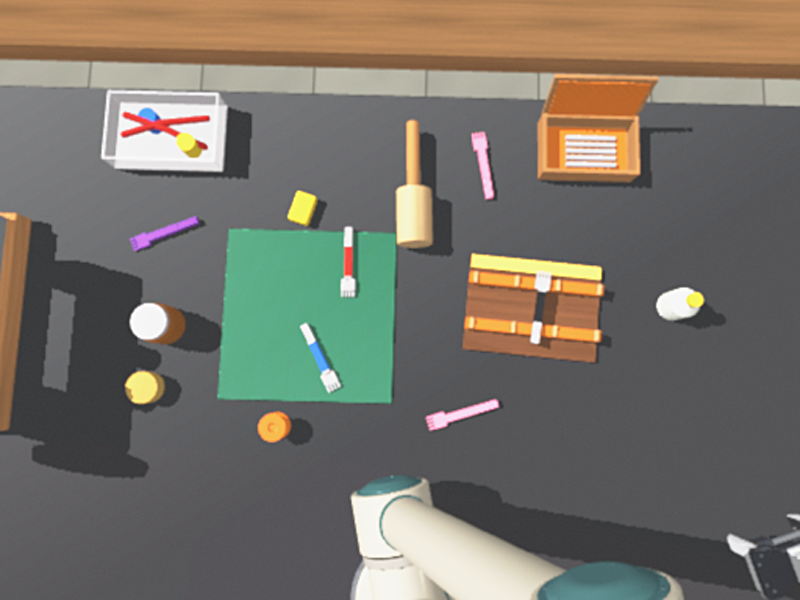

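View pics/scene0.png

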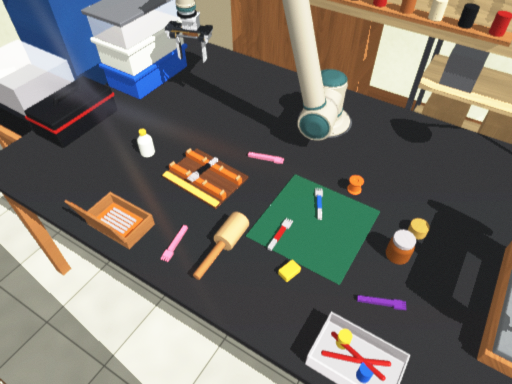

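Candidates for red (enlarged top view): the red-gripped iron on the mat at (348,262), pinks at (484,165) and (463,414), and purple at (165,233). Only (348,262) lies on the mat with a red grip, so it's the one meant. Blue is at (320,357). Both tips point towards the robot. The rack is at (533,310), with the brass strip on its far (+x) edge. Next I'll take a close look at the red iron and the rack.

```bash
cat > h.py <<'E'
from plant import *
import numpy as np, cv2
from scipy.spatial.transform import Rotation as R
def q(psi): return np.roll((R.from_euler('z',psi)*R.from_euler('x',np.pi)).as_quat(),1)
def ray(c,u,v,z):
    R_=R.from_quat(np.roll(c["orientation"],-1)).as_matrix()
    d=R_@[(u-c["cx"])/c["fx"],(v-c["cy"])/c["fy"],1]; p=np.array(c["position"])
    return p+d*(z-p[2])/d[2]
def ik(p,psi): return inverse_kinematics(p,q(psi))
def look(names,cam="wrist",file=None):
    c=vision.get_calibration(cam); im=vision.snapshot(cam)
    if file: cv2.imwrite(file,im[:,:,::-1])
    for n in names: print(n,[(np.round(d["at"],4).tolist(),round(d["score"],2)) for d in models.mark_of(n,cam)])
    return c,im
E
python3 - <<'E'
from h import *
c=vision.get_calibration("top")
P=[ray(c,u*.64,v*.64,z) for u,v,z in ((463,348,.012),(596,361,.012),(472,254,.014),(602,267,.014))]
print(np.round(P,3), "centre",np.mean(P,0))
d=P[0]-P[1]; print("yaw",np.arctan2(d[1],d[0])-np.pi/2); d=P[2]-P[3]; print(np.arctan2(d[1],d[0])-np.pi/2)
yr=-0.1
for s in (0,np.pi,-np.pi):
  for nm,p,a in (("red",[.637,.145,.03],np.pi),("blue",[.446,.196,.03],np.pi+.44),("place",[.56,-.22,.06],yr)):
    j=ik(p,a+s); print(s,nm,None if j is None else np.round(j,2))
cw=vision.get_calibration("wrist"); print(cw["position"],R.from_quat(np.roll(cw["orientation"],-1)).as_matrix()[:,2],telemetry.current_ee_pos())
E
```

```text
[[ 0.471 -0.087  0.012]
 [ 0.452 -0.347  0.012]
 [ 0.658 -0.103  0.014]
 [ 0.638 -0.361  0.014]] centre [ 0.55454407 -0.22440435  0.013     ]
yaw -0.07114225687602849
-0.07527137879816848
0 red [ 0.12  0.55  1.59  0.    1.   -1.45]
0 blue [ 0.27  0.35  1.97  0.    0.82 -1.74]
0 place [-0.49  0.45  1.69 -0.    1.    1.18]
3.141592653589793 red [ 0.12  0.55  1.59 -0.    1.    1.69]
3.141592653589793 blue [ 0.27  0.35  1.97 -0.    0.82  1.4 ]
3.141592653589793 place [-0.49  0.45  1.69  0.    1.   -1.96]
-3.141592653589793 red [ 0.12  0.55  1.59 -0.    1.    1.69]
-3.141592653589793 blue [ 0.27  0.35  1.97 -0.    0.82  1.4 ]
-3.141592653589793 place [-0.49  0.45  1.69  0.    1.   -1.96]
[ 0.24741557 -0.52253738  0.38462359] [-0.21423051 -0.07211584 -0.97411734] [ 0.18622463 -0.54404727  0.2305294 ]
```

Run:
```python
from h import *
r.move_to([.50,-.225,.33],q(-.073))
c,im=look(["rack","black_iron_tip","black_iron_butt"],file="pics/rack.png"); print(c)
r.move_to([.61,.145,.25],q(np.pi))
c,im2=look(["red_iron","red_iron_tip","red_iron_butt","blue_iron","blue_iron_tip","blue_iron_butt"],file="pics/red.png"); print(c)
cv2.imwrite("pics/both.png",cv2.resize(np.hstack([im,im2])[:,:,::-1],(800,300)))
print(telemetry.current_t())
```

```text
rack [([0.5561, -0.2229, 0.0006], 0.66)]
black_iron_tip [([0.6229, -0.2383, 0.0391], 0.8)]
black_iron_butt [([0.4781, -0.2234, 0.035], 0.64)]
{'fx': 291.29715782411, 'fy': 291.29715782411, 'cx': 259.7656701797555, 'cy': 189.8941334389083, 'position': array([ 0.56428112, -0.23009423,  0.48376348]), 'orientation': array([-0.07741479, -0.67642146,  0.72757697,  0.08421821])}
red_iron [([0.6369, 0.144, 0.0023], 0.74)]
red_iron_tip [([0.5661, 0.1394, 0.0065], 0.92)]
red_iron_butt [([0.7051, 0.1476, 0.0033], 0.97), ([0.7173, 0.4506, 0.0017], 0.77)]
blue_iron [([0.4459, 0.2006, 0.0034], 0.98)]
blue_iron_tip []
blue_iron_butt [([0.507, 0.2256, 0.0026], 0.69)]
{'fx': 291.29715782411, 'fy': 291.29715782411, 'cx': 259.7656701797555, 'cy': 189.8941334389083, 'position': array([0.54440323, 0.14501617, 0.40421918]), 'orientation': array([0.0801784 , 0.70255162, 0.7024328 , 0.08112218])}
5.35
```

View pics/rack.png

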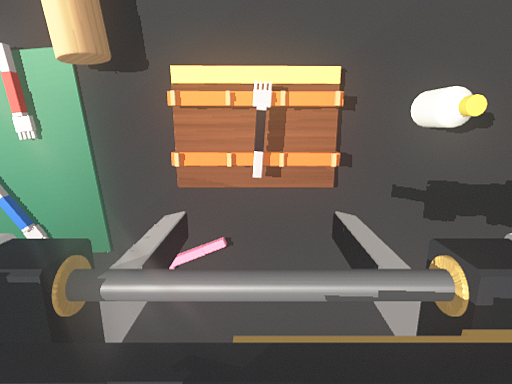

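View pics/red.png

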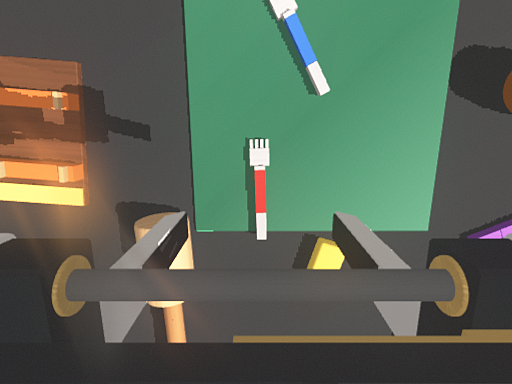

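Both views agree: the red-gripped iron on the mat is at (261,188) in the wrist picture. The rack appears square to the image at tool yaw −0.073, so its yaw is about −0.073. I'll pick red now and put it in the +y lane.

```bash
cat >> h.py <<'E'
RC=np.array([.5555,-.2235]); RY=-.073
def lane(y,x=0.): return RC+[x*np.cos(RY)-y*np.sin(RY),x*np.sin(RY)+y*np.cos(RY)]
def pick(xy,psi):
    gripper_to(.06,25)
    r.move_to([*xy,.09],q(psi))
    print("guard",r.move_l([*xy,.031],vel=.08,guard=8),telemetry.current_ee_pos())
    gripper_to(0.,25); print("open",telemetry.current_opening(),telemetry.current_finger_force())
    r.move_l([*xy,.2],vel=.2); print("open",telemetry.current_opening(),telemetry.current_t())
def place(y):
    t=lane(y)
    r.move_to([*t,.2],q(RY)); print("above",telemetry.current_opening(),telemetry.current_t())
E
python3 - <<'E'
from h import *
pick([.6365,.1435],np.pi+.055)
place(.08)
look(["red_iron_butt","red_iron_tip","red_iron"],cam="scene",file="pics/held.png")
look([],file="pics/heldw.png")
E
```

```text
guard False [0.63694005 0.14355766 0.03130098]
open 0.013866800505969648 24.94441419839859
open 0.013569274244441307 9.4
above 0.013633129151327677 11.7667
red_iron_butt [([0.7157, 0.4547, -0.0004], 0.81), ([0.3679, -0.1525, 0.0023], 0.75), ([0.7751, -0.1322, -0.0011], 0.75), ([0.6314, -0.1523, 0.1728], 0.57), ([0.489, -0.1404, 0.1729], 0.56)]
red_iron_tip [([0.3238, -0.0215, -0.0026], 0.64), ([0.9137, -0.112, 0.0041], 0.55), ([0.6652, 0.5801, 0.0036], 0.54), ([0.6303, -0.15, 0.1712], 0.46)]
red_iron [([0.6909, 0.5175, 0.0031], 0.81), ([0.848, -0.1236, -0.0025], 0.79), ([0.3483, -0.0932, 0.0025], 0.65), ([0.5612, -0.1418, 0.1754], 0.48), ([0.5042, 0.5001, -0.0007], 0.3)]
```

View pics/heldw.png

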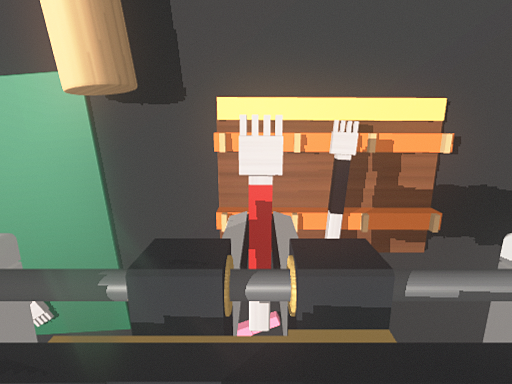

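The red iron is held level and straight, tip up-image (260,130) towards the brass strip, over the left lane (ridges at 222 and 298). Set it down.

```bash
cat >> h.py <<'E'
def lower(y):
    t=lane(y)
    r.move_l([*t,.08],vel=.15)
    print("guard",r.move_l([*t,.0595],vel=.03,guard=5),telemetry.current_ee_pos(),telemetry.current_wrist_force())
    gripper_to(.045); r.move_l([*t,.2],vel=.2); print(telemetry.current_t())
E
python3 - <<'E'
from h import *
lower(.08)
look(["red_iron","red_iron_tip","red_iron_butt"])
r.move_to([.42,.19,.25],q(np.pi+.45))
look(["blue_iron","blue_iron_tip","blue_iron_butt"],file="pics/blue.png")
print(telemetry.current_t())
E
```

```text
guard True [ 0.56098576 -0.14360231  0.06091231] [ 0.17929575 -0.11755578  3.62141612]
15.1
red_iron [([0.5621, -0.142, 0.0332], 0.7), ([0.3476, -0.0876, 0.0018], 0.62)]
red_iron_tip [([0.6318, -0.1498, 0.0355], 0.77), ([0.3226, -0.0229, 0.0006], 0.62)]
red_iron_butt [([0.3658, -0.1504, -0.0035], 0.88), ([0.4898, -0.1351, 0.0356], 0.83)]
blue_iron [([0.7919, 0.0146, -0.0023], 0.66), ([0.4459, 0.1968, -0.0007], 0.63)]
blue_iron_tip [([0.3873, 0.1613, 0.0039], 0.71)]
blue_iron_butt [([0.5107, 0.2246, 0.0017], 0.97)]
18.05
```

View pics/blue.png

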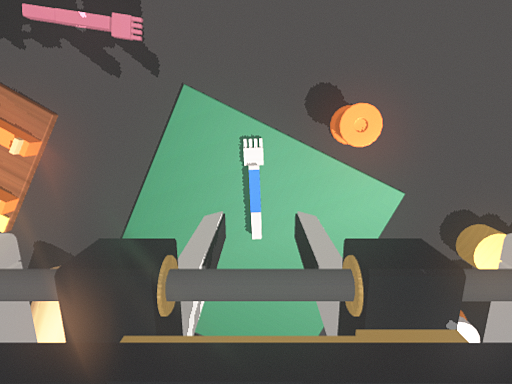

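Red rests in its lane (tip and butt both at z≈0.035). The wrist view shows the blue iron alone on the mat at (254,190), tip up-image, with yaw about π+0.47. Pick it and place it.

Run:
```python
from h import *
pick([.4475,.1945],np.pi+.475)
place(-.08)
look(["blue_iron_butt","blue_iron_tip","blue_iron"],cam="scene")
look([],file="pics/held2.png")
```

```text
guard False [0.44799646 0.19464539 0.03145261]
open 0.013729349418995649 24.99121069908142
open 0.013719450485533215 21.8667
above 0.01360202669904567 24.25
blue_iron_butt [([0.4778, -0.2973, 0.1762], 0.57)]
blue_iron_tip [([0.6239, -0.3047, 0.1753], 0.51)]
blue_iron [([0.5506, -0.3022, 0.1719], 0.45)]
```

View pics/held2.png

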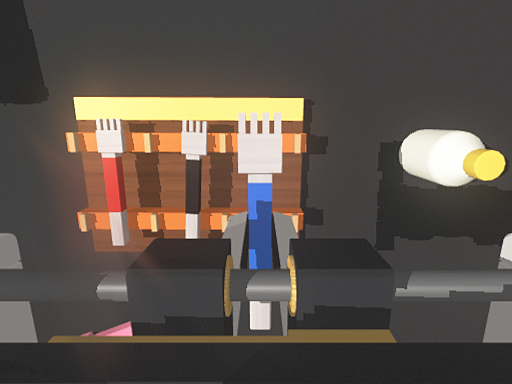

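Blue is held level over the right lane (260,200), tip to the brass. Red (113,180) and black (193,180) lie straight. Lower it and check.

Run:
```python
from h import *
lower(-.08)
r.move_to([.45,-.225,.33],q(RY))
look(["red_iron","red_iron_tip","red_iron_butt","blue_iron","blue_iron_tip","blue_iron_butt","black_iron_tip","black_iron_butt"],file="pics/end.png")
print(telemetry.current_t())
```

```text
guard True [ 0.54936994 -0.30308778  0.06091287] [-0.32734701 -0.23970106  4.2648375 ]
27.575
red_iron [([0.5626, -0.1441, 0.0317], 0.81), ([0.3435, -0.0877, 0.0003], 0.73)]
red_iron_tip [([0.3206, -0.0206, -0.0026], 0.87), ([0.6286, -0.1492, 0.036], 0.86)]
red_iron_butt [([0.4911, -0.1361, 0.032], 0.66)]
blue_iron [([0.5493, -0.2984, 0.0299], 0.88)]
blue_iron_tip [([0.6223, -0.3075, 0.0342], 0.56)]
blue_iron_butt [([0.4764, -0.298, 0.0335], 0.73)]
black_iron_tip [([0.6199, -0.2383, 0.0367], 0.6), ([0.6225, -0.3105, 0.0377], 0.18)]
black_iron_butt [([0.4793, -0.2215, 0.0322], 0.59)]
28.7833
```

View pics/end.png

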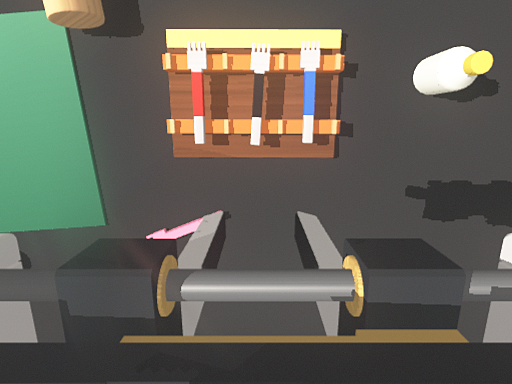

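All three irons lie straight across both bars, tips to the brass: red (198,92), black (259,92), blue (309,90). The gripper is clear.

```bash
python3 -c "
from plant import r
print(r.sign_off())"
```

```text
the job is handed in; nothing more can be done
None
```

The red and blue irons are laid in the two outer lanes, flat on both bars with tips to the brass strip; the last wrist view showed the black iron unmoved and nothing disturbed near the rest, and I handed the job in at about 29 s (no verdict was returned).

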